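# Share out the cast sinkers on the balance

### The arm

A 6-joint arm with a two-finger parallel gripper is mounted at the origin on the work surface. World frame = base frame: x ahead of the robot, y to its left, z up, the work surface at z = 0. Lengths are in m, angles in degrees, forces in N, time in s.
With the tool pointing down it reaches from about 0.35 to 0.875 m from the base axis. Payload 4.2 kg.
Tool frame: the origin (TCP) lies between the finger pads; the fingertips stand 14 mm ahead of it and the grasp point (between the pads) lies 5 mm behind it (r.tcp_to_tips is the distance from the TCP to the fingertips, in m); y points along the fingers, x is the direction in which the jaws open and shut, and the axes are right-handed (so a half turn about y gives the same grasp; the last joint's range is limited). The gripper opens to 87 mm and grips with 3 to 60 N. Pads are 19 mm wide; open, the fingers measure 117 mm over their backs; the gripper's body (75 mm by 190 mm) begins 51 mm behind the grasp point.
Start: joints at [79.16, 22.042, 0.453, 0, -68.411, -14.817], TCP at [0.271, 0.563, 0.237] pointing down, gripper open.
Joint ranges: [-179.83, 179.83], [-69.29, 118.12], [-61.27, 80.66], [-181.25, 117.63], [-171.15, -9.14], [-177.46, 177.46]. Speed limits (degrees/s): [159.86, 159.86, 180, 180, 180, 180].

### API

Orientations are given as a 3x3 rotation matrix whose columns are the frame's x, y, z axes.
In Python, from station import sense, optics, ticket, r gives the robot as it stands.
- The arm moves only by the tool carry_out, never from a script. Its argument "steps" is a list that holds one entry, the list of rows, each a list of 6 numbers: the shift along the world's x, y, z in cm, then the turn, a rotation vector about the world's x, y, z in rad. A call has 1 to 20 rows; each row is the pose to reach, as a shift and turn from the pose commanded when the call began; what a row does not reach only later rows make up. A row lasts 1/8 s, in which the tool goes at most 62.5 mm and 10.7 degrees, less where a joint would pass 70% of its speed; a pose out of reach is approached as far as the arm can. A call with a gripper value outside its range is refused whole. "fingers" is the closure in counts, from 0 (fully open) to 255 (shut), set as the call begins (left out, the last holds). The fingers move at their own pace and stop on an object; the grip force is fixed at half the most. Time passes only in rows, so rows that repeat a pose let the fingers close. It gives the time, the measured TCP pose, the force and the opening at its end, in the units of the state.
- sense(): the state, without advancing time (a new reading comes with each control period).
- optics.capture(name): name is "scene" or "top" or "wrist"; returns a dict with "image" (480x640x3 uint8, red, green, blue), "fov_y" (degrees; the focal length in pixels is half the picture's height over the tangent of half this angle, whatever the lens; pixels are square), "cx", "cy" (the principal point, pixels), "k1" (the pictures are not rectified: a ray, as slopes to the right and down, at radius r is drawn at 1 + k1 r^2 times it, then the intrinsics apply), "rvec" (rotation vector, rad) and "tvec" (3), from world to camera coordinates, as OpenCV has them. Camera axes: x right, y down, z forward; pixel columns grow to the right and rows downward; lengths in m; the calibration is good to about 2 mm. A picture is of the moment at which its call begins. There is no depth.
- ticket.finish_job(): hands the job in, once; it reports no verdict.
The state is a dict: "time_s": time; "joints": joint angles; "joint_velocities": joint speeds; "effort": joint torques, N m; "tcp_pos": TCP position; "ee_rot": TCP orientation; "wrist_force": force on the tool from outside, world axes, zero at the start; "moment": the same for the moment, N m; "gripper_width": opening from 0.0 (shut) to 1.0 (fully open).
Only numpy, scipy, OpenCV 4.12 (cv2) and the standard library are available. Lean on these libraries where they do the work, as an engineer would, in place of code of your own. Each camera call takes 0.05 s, during which the arm holds its last target.

### The job

The four cast sinkers on the two balance pans are to be shared into two equal weights for the two ends of a net, but one pan is hanging low. The large sinker weighs as much as the three small ones together: move across what must be moved so that the balance sits level, with all four sinkers standing upright on the pans.

Things in the scene. Friction and masses are not known exactly. Their poses are not given: they have to be found in the camera images.
- beam (a joint): Tilt of the balance beam in radians: 0 is level, positive means the left pan is up and the right pan down; stops at about +0.08 and -0.08 (pans 11 mm up and down). A weak spring draws it to level; a difference of one small sinker already tips it to the stop.
- pan_left_floor (a point): Centre of the upper face of the left (+y) pan: a flat round dish 174 mm across inside, its rim 3 mm thick and 6 mm high; about 105 mm above the table when level. It stays horizontal, rises and sinks 11 mm as the beam tips, and gives way under load. The two pan centres are 280 mm apart; x runs across the beam, y along it from right pan to left.
- pan_right_floor (a point): Centre of the upper face of the right (-y) pan: a flat round dish 174 mm across inside, its rim 3 mm thick and 6 mm high; about 105 mm above the table when level. It stays horizontal, rises and sinks 11 mm as the beam tips, and gives way under load. The two pan centres are 280 mm apart; x runs across the beam, y along it from right pan to left.
- sinker_large_mid (a point): The one large cast-steel sinker, about 360 g: upright cylinder 40 mm across, straight up to 32 mm, tapering to 18 mm across at 46 mm, a small wire eye on top reaching 55 mm. It stands on one pan with a small sinker about 90 mm away across the beam; the other two small ones stand likewise on the other pan. The point is on its axis, 23 mm above its underside; z is its axis (up).
- sinker_small_a_mid (a point): One of three identical small cast-steel sinkers, about 120 g: upright cylinder 26 mm across, straight up to 28 mm, then tapering to 12 mm across at 36 mm, with a small wire eye on top reaching 45 mm. It stands on a pan. The point is on its axis, 18 mm above its underside; z is its axis (up).
- sinker_small_b_mid (a point): One of three identical small cast-steel sinkers, about 120 g: upright cylinder 26 mm across, straight up to 28 mm, then tapering to 12 mm across at 36 mm, with a small wire eye on top reaching 45 mm. It stands on a pan. The point is on its axis, 18 mm above its underside; z is its axis (up).
- sinker_small_c_mid (a point): One of three identical small cast-steel sinkers, about 120 g: upright cylinder 26 mm across, straight up to 28 mm, then tapering to 12 mm across at 36 mm, with a small wire eye on top reaching 45 mm. It stands on a pan. The point is on its axis, 18 mm above its underside; z is its axis (up).
Things that resemble listed ones, but are neither listed nor needed, are in the scene too. Leave any green or red look-alike of the part that bears sinker_small_c_mid alone. What is shaped like the part that bears sinker_large_mid but purple is not meant.

How it is judged:
By the outcome, as a careful person would: the job done as asked, in the order asked, and still so for the second after the job is handed in, with the robot touching nothing.
It also fails if it takes over 37 s, if anything falls off the work surface, if the arm or the gripper's body presses on something with over 40 N, if the wrist force passes 120 N, or if a joint passes its speed limit or range.

## Working session

There is one attempt and no reset: what is moved stays moved. The work goes in short steps, Python scripts to look and compute and a tool call to move; the robot and the scene stay as the last step left them, time stands still between calls to the robot, and variables do not carry over. Pictures are saved under pics/ and viewed, and the job is handed in when it is done.

Besides the shell and the picture viewer there is one more tool, called after ">>>" by a JSON object that holds its "name" and its "arguments", one argument or row to a line. carry_out: Moves the arm, as the interface text tells. Its arguments: {"type":"object","properties":{"steps":{"type":"array","items":{"type":"array","items":{"type":"array","items":{"type":"number"}}}},"fingers":{"type":"number"}},"required":["steps"]}

```bash
mkdir -p pics; ls; cat > h.py <<'E'
import cv2,numpy as np
from station import sense,optics,ticket,r
def cap(n,f):
    d=optics.capture(n); cv2.imwrite(f'pics/{f}.png',d['image'][:,:,::-1]); 
    import pickle; pickle.dump(d,open(f'{f}.pkl','wb')); return d
def K(d):
    f=240/np.tan(np.radians(d['fov_y']/2)); return f
def ray(d,u,v):
    f=K(d); x=np.array([(u-d['cx'])/f,(v-d['cy'])/f]); y=x.copy()
    for _ in range(20): y=x/(1+d['k1']*(y@y))
    R=cv2.Rodrigues(np.array(d['rvec'],float))[0]; t=np.array(d['tvec'],float).ravel()
    return -R.T@t, R.T@np.array([y[0],y[1],1])
def at(d,u,v,z):
    o,w=ray(d,u,v); return o+w*(z-o[2])/w[2]
def proj(d,p):
    R=cv2.Rodrigues(np.array(d['rvec'],float))[0]; c=R@np.array(p)+np.array(d['tvec'],float).ravel()
    s=c[:2]/c[2]; s=s*(1+d['k1']*(s@s)); return s*K(d)+[d['cx'],d['cy']]
E
python3 - <<'E'
from h import *
for n in('scene','top','wrist'):
    d=cap(n,n+'0'); print(n,d['fov_y'],d['k1'],ray(d,320,240))
print(sense())
E
```

```text
pics
scene 51.04091754701333 0.04832251852405707 (array([1.01310071, 0.13843818, 0.667682  ]), array([-0.61198147, -0.22979768, -0.75680065]))
top 55.720583175730944 0.029689351975276567 (array([ 0.47155123, -0.04824181,  0.73621286]), array([ 0.10262478, -0.02057952, -0.99463126]))
wrist 58.89460796816625 -0.0009107545648656577 (array([0.3309132 , 0.53432913, 0.38317383]), array([-0.2286003 ,  0.09819854, -0.96860555]))
{'time_s': 0.15, 'joints': array([ 7.91606434e+01,  2.20800191e+01,  3.98260449e-01, -1.97048493e-02,
       -6.84119167e+01, -1.48158231e+01]), 'joint_velocities': array([-0.04442357, -0.19314544,  0.27159291,  0.19297674,  0.04890634,
       -0.01213175]), 'effort': array([-3.12964030e-04, -3.91052127e+01,  1.87586564e+01,  4.22229409e+00,
        1.23990045e-02, -1.39800186e-04]), 'tcp_pos': array([0.27040635, 0.56299916, 0.23572304]), 'ee_rot': array([[-4.33067852e-01, -6.21541130e-04,  9.01361109e-01],
       [-9.01359791e-01, -1.54561324e-03, -4.33068284e-01],
       [ 1.66232541e-03, -9.99998612e-01,  1.09123222e-04]]), 'wrist_force': array([ 0.1935388 , -0.36761984,  0.34149133]), 'moment': array([ 0.03385984, -0.02251644, -0.05081897]), 'gripper_width': 1.0016948574831177}
```

View pics/scene0.png

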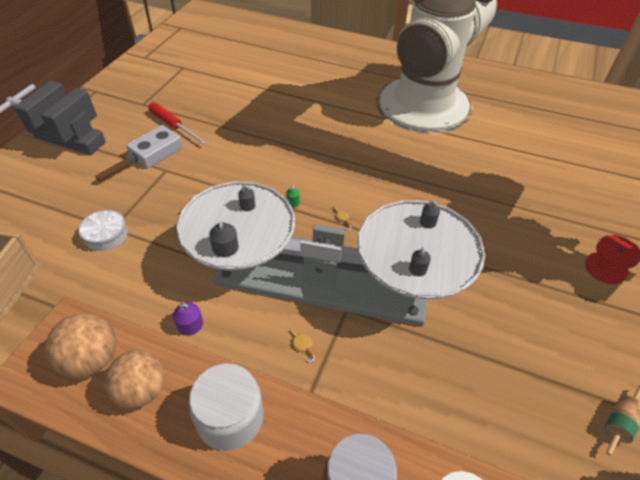

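View pics/top0.png

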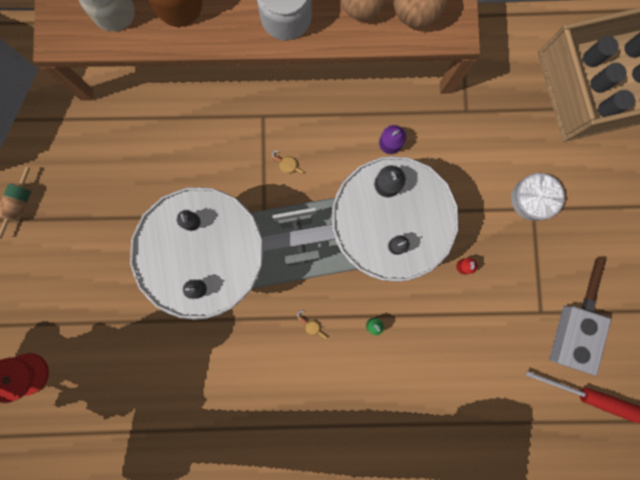

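The top view has +x up and +y to the left. Candidates for the small sinker, in top pixels:
- black on the right pan (400,244)
- black on the left pan (189,220) and (195,290)
- red look-alike (467,265)
- green look-alike (375,326)
- purple large look-alike (392,139)

The right pan (480 g) hangs low against 240 g on the left. So the black small sinker at (400,244) goes to the left pan. I'll check that choice in a close crop.

```bash
python3 - <<'E'
import cv2,numpy as np
a=cv2.imread('pics/top0.png'); s=cv2.imread('pics/scene0.png')
A=cv2.resize(a[150:290,325:465],None,fx=4,fy=4,interpolation=cv2.INTER_CUBIC)
cv2.imwrite('pics/c1.png',A)
cv2.imwrite('pics/c2.png',cv2.resize(a[180:325,125:270],None,fx=4,fy=4,interpolation=cv2.INTER_CUBIC))
cv2.imwrite('pics/c3.png',cv2.resize(s[170:310,165:495],None,fx=2.4,fy=2.4,interpolation=cv2.INTER_CUBIC))
E
```

```text
(no output)
```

View pics/c1.png

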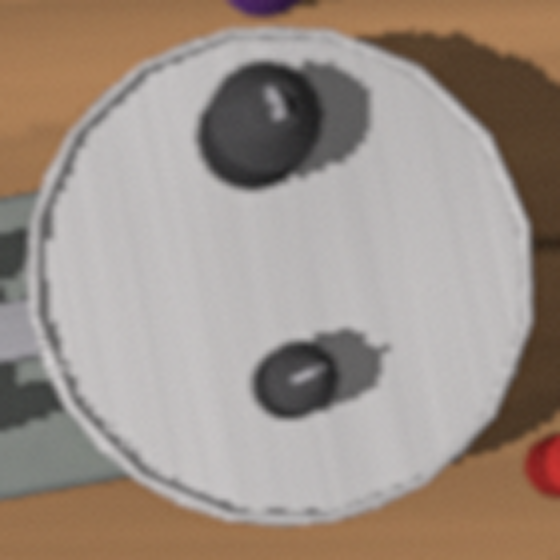

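View pics/c2.png

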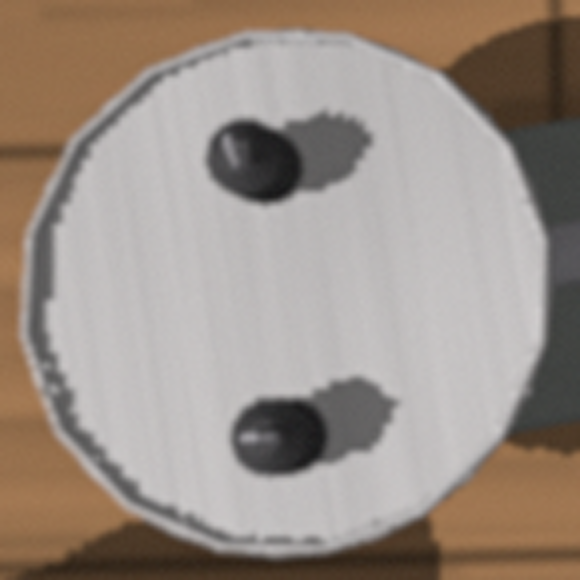

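View pics/c3.png

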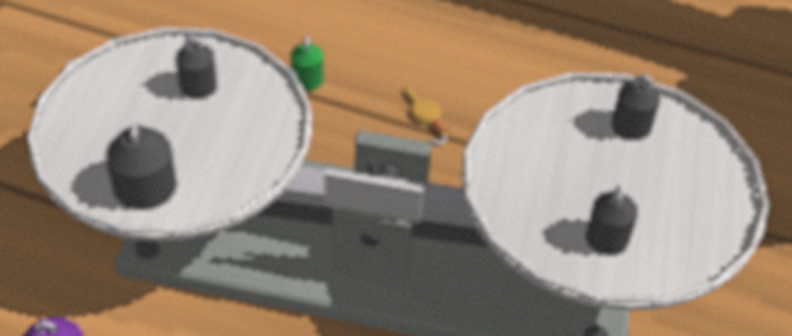

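The target at c1 crop (293,380), top (398,245), is a black small sinker beside the large one (c1 265,125). Now I'll fit positions by matching silhouettes in both views.

```bash
cat >> h.py <<'E'
SM=[(0,.013),(.028,.013),(.036,.006)]; LG=[(0,.02),(.032,.02),(.046,.009)]
def mask(d,p,prof):
    P=[]
    for z,rr in prof:
        for a in np.linspace(0,2*np.pi,40): P.append(proj(d,[p[0]+rr*np.cos(a),p[1]+rr*np.sin(a),p[2]+z]))
    h=cv2.convexHull(np.array(P,np.float32)).astype(float)
    m=cv2.moments(h.astype(np.float32)); return np.array([m['m10']/m['m00'],m['m01']/m['m00']]),h,m['m00']
def blob(d,u,v,thr=80,w=22):
    im=d['image'].max(2); u=int(u);v=int(v)
    b=(im[v-w:v+w,u-w:u+w]<thr).astype(np.uint8)
    n,l,st,c=cv2.connectedComponentsWithStats(b)
    dist=[np.hypot(*(c[i]-w))+(1000 if st[i,4]<30 else 0) for i in range(1,n)]
    i=1+int(np.argmin(dist)); return c[i]+[u-w,v-w],st[i,4]
E
python3 - <<'E'
from h import *; import pickle
from scipy.optimize import least_squares
t=pickle.load(open('top0.pkl','rb'));s=pickle.load(open('scene0.pkl','rb'))
for nm,prof,ut,us,z in [('C',SM,(399,245),(247,199),.094),('L',LG,(390,181),(224,240),.094),('A',SM,(189,220),(420,263),.116),('B',SM,(195,290),(430,215),.116)]:
    for thr in (80,92):
        bt,at_=blob(t,*ut,thr); bs,as_=blob(s,*us,thr)
        f=lambda p: np.r_[mask(t,p,prof)[0]-bt,mask(s,p,prof)[0]-bs]
        q=least_squares(f,np.r_[at(t,*bt,z)[:2],z])
        f2=lambda p: f(np.r_[p,z]); q2=least_squares(f2,q.x[:2])
        print(nm,thr,bt.round(1),at_,round(mask(t,q.x,prof)[2]),bs.round(1),as_,round(mask(s,q.x,prof)[2]),q.x.round(4),q.fun.round(2),q2.x.round(4),q2.fun.round(2))
# pans: rim points
def circ(d,pts,z):
    P=np.array([at(d,*p,z)[:2] for p in pts]); 
    g=least_squares(lambda c: np.hypot(*(P-c[:2]).T)-c[2],[*P.mean(0),.09]); return g.x.round(4),np.abs(g.fun).max().round(4)
c1=[(28,290),(533,270),(270,28),(280,523),(120,105),(110,455),(440,90),(480,440)]
c2=[(20,310),(548,260),(300,30),(290,557),(75,150),(130,495),(445,72),(500,440)]
print(circ(t,[(x/4+325,y/4+150) for x,y in c1],.1),circ(t,[(x/4+125,y/4+180) for x,y in c2],.122))
E
```

```text
C 80 [398.9 244.7] 255 349 [245.2 201.6] 199 365 [ 0.5279 -0.1715  0.0888] [ 0.15 -0.1   0.18  0.02] [ 0.5291 -0.1701] [-0.19 -1.29  0.32 -1.58]
C 92 [399.3 244.5] 288 352 [245.5 200.4] 258 368 [ 0.5278 -0.1712  0.0916] [-0.08  0.03 -0.08 -0.04] [ 0.5282 -0.1705] [-0.22 -0.42  0.02 -0.86]
L 80 [390.2 181.3] 670 794 [221.1 243.3] 482 853 [ 0.6184 -0.1636  0.0862] [ 0.66 -0.2   0.62  0.17] [ 0.6194 -0.1613] [-0.   -2.15  0.95 -2.4 ]
L 92 [390.6 181.2] 731 803 [221.9 241.7] 644 859 [ 0.6176 -0.1628  0.0897] [ 0.17 -0.08  0.19  0.05] [ 0.6181 -0.1617] [-0.04 -1.1   0.27 -1.44]
A 80 [189.9 220.3] 305 410 [417.4 264.3] 298 478 [0.5649 0.1136 0.1127] [ 0.26 -0.12  0.23 -0.04] [0.5655 0.1132] [-0.12 -0.94  0.25 -1.3 ]
A 92 [189.8 220.1] 344 412 [418.1 263.9] 354 479 [0.5649 0.114  0.1135] [-0.12  0.01 -0.12  0.03] [0.5653 0.1135] [-0.23 -0.57 -0.26 -1.02]
B 80 [196.3 288.4] 297 408 [427.7 216.8] 272 422 [0.4732 0.1046 0.1137] [-0.02  0.01 -0.03  0.  ] [0.4737 0.1044] [-0.32 -0.35  0.06 -0.88]
B 92 [196.  288.4] 337 411 [428.4 216. ] 335 424 [0.4731 0.1048 0.1156] [-0.28  0.13 -0.32 -0.04] [0.4734 0.1048] [-0.35 -0.07 -0.32 -0.13]
(array([ 0.5644, -0.1695,  0.0881]), np.float64(0.0037)) (array([0.5227, 0.1052, 0.0885]), np.float64(0.0022))
```

Fitted positions:

| Item | x, y (m) | Floor height (m) |
|---|---|---|
| C | (0.528, -0.171) | ≈0.092 |
| Large | (0.618, -0.163) | – |
| A | (0.565, 0.114) | – |
| B | (0.473, 0.105) | – |

C goes to the midpoint of A and B on the left pan, (0.519, 0.109), with the jaws along the beam (about 96°, a +0.555 rad turn). First I'll hover above C.

>>> {"name": "carry_out", "arguments": {
  "steps": [
    [[0.5,-1.5,0,0,0,0.01],[1.8,-5.1,0,0,0,0.04],[3.6,-10.3,0,0,0,0.08],[5.4,-15.4,0,0,0,0.12],[7.2,-20.5,0,0,0,0.16],[9.0,-25.7,0,0,0,0.2],[10.8,-30.8,0,0,0,0.24],[12.6,-36,0,0,0,0.28],[14.4,-41.1,0,0,0,0.32],[16.2,-46.2,0,0,0,0.36],[18,-51.4,0,0,0,0.4],[19.8,-56.5,0,0,0,0.44],[21.6,-61.7,0,0,0,0.48],[23.4,-66.8,0,0,0,0.52],[24.7,-70.5,0,0,0,0.54],[25.4,-72.6,0,0,0,0.55],[25.7,-73.4,0,0,0,0.555],[25.7,-73.4,0,0,0,0.555],[25.7,-73.4,0,0,0,0.555]]
  ],
  "fingers": 0
}}

```text
time_s: 2.52
tcp_pos: [0.5272, -0.1699, 0.2367]
ee_rot: [[0.108, 0.0, 0.994], [-0.994, 0.0, 0.108], [-0.0, -1.0, 0.0]]
wrist_force: [-0.2, -0.5, 0.3]
gripper_width: 0.996
```

```bash
python3 - <<'E'
from h import *
d=cap('wrist','wrist1'); s=sense(); print(s['tcp_pos'],s['ee_rot'].round(3),s['joints'].round(1))
for z in (.094,.13): print(proj(d,[.528,-.171,z]))
E
```

```text
[ 0.52729224 -0.16981066  0.23678814] [[ 0.108  0.     0.994]
 [-0.994  0.     0.108]
 [-0.    -1.     0.   ]] [ -1.1  15.1  -9.6  -0.  -65.2  97.3]
[318.1214466  228.86852076]
[318.3539859  241.84054224]
```

View pics/wrist1.png

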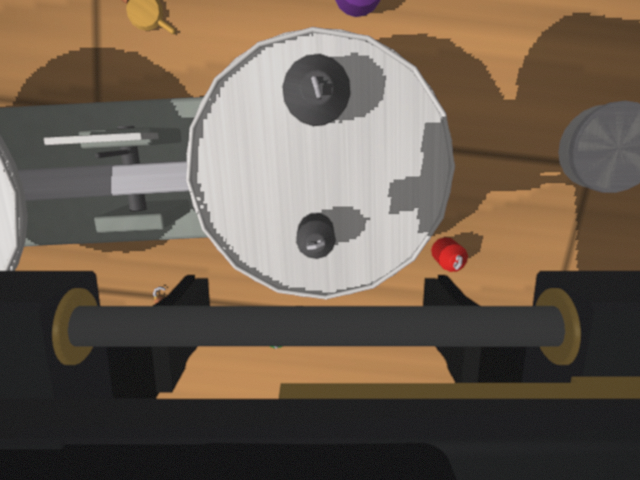

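The wrist view shows C at (316,236) against (318,235) predicted, with the large sinker at (317,90) and the red look-alike at (450,254) outside the jaw span. I'll go down and grip.

>>> {"name": "carry_out", "arguments": {
  "steps": [
    [[0,0,-1.5,0,0,0],[0,0,-4,0,0,0],[0,0,-7,0,0,0],[0,0,-9.5,0,0,0],[0,0,-11,0,0,0],[0,0,-12,0,0,0],[0,0,-12.5,0,0,0],[0,0,-12.7,0,0,0],[0,0,-12.7,0,0,0]]
  ],
  "fingers": 0
}}

```text
time_s: 3.7
tcp_pos: [0.5279, -0.1707, 0.11]
ee_rot: [[0.107, 0.001, 0.994], [-0.994, -0.0, 0.107], [0.0, -1.0, 0.001]]
wrist_force: [-0.1, 1.0, -0.0]
gripper_width: 1.001
```

>>> {"name": "carry_out", "arguments": {
  "steps": [
    [[0,0,0,0,0,0],[0,0,0,0,0,0],[0,0,0,0,0,0],[0,0,0,0,0,0],[0,0,0,0,0,0],[0,0,0,0,0,0],[0,0,0,0,0,0],[0,0,0,0,0,0]]
  ],
  "fingers": 255
}}

```text
time_s: 4.7
tcp_pos: [0.5275, -0.1706, 0.1095]
ee_rot: [[0.107, -0.0, 0.994], [-0.994, 0.0, 0.107], [-0.0, -1.0, -0.0]]
wrist_force: [-0.7, -0.3, 0.2]
gripper_width: 0.292
```

```bash
python3 - <<'E'
from h import *
d=cap('wrist','wrist2'); s=sense(); print(s['tcp_pos'],s['gripper_width'],s['wrist_force'])
E
```

```text
[ 0.52757068 -0.17060028  0.10954102] 0.28562440029543273 [ 0.44659472  0.29784668 -0.34663383]
```

View pics/wrist2.png

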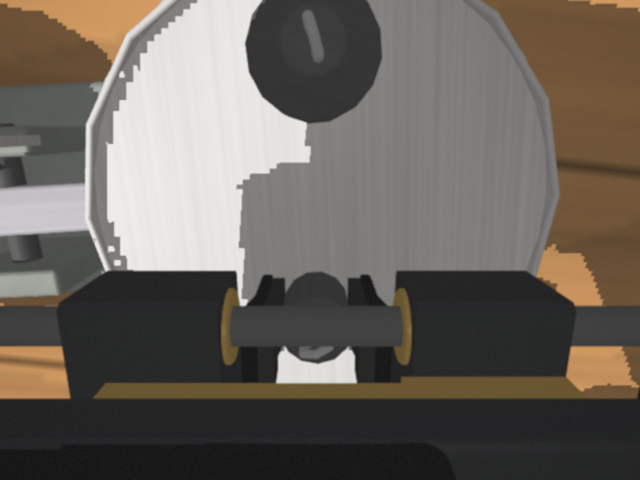

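The gripper holds C at about 25 mm (0.29 opening), between the pads at (316,320). I'll lift and carry it over the left pan.

>>> {"name": "carry_out", "arguments": {
  "steps": [
    [[0,0,0.5,0,0,0],[0,0,2,0,0,0],[0,0,5,0,0,0],[0,0,8,0,0,0],[0,0,10,0,0,0],[0,1,11,0,0,0],[-0.1,3.5,11,0,0,0],[-0.2,7,11,0,0,0],[-0.3,11,11,0,0,0],[-0.5,15,11,0,0,0],[-0.6,19,11,0,0,0],[-0.7,22.5,11,0,0,0],[-0.8,25.5,11,0,0,0],[-0.9,27.3,11,0,0,0],[-0.9,27.9,11,0,0,0],[-0.9,27.9,11,0,0,0],[-0.9,27.9,11,0,0,0]]
  ]
}}

```text
time_s: 6.88
tcp_pos: [0.5185, 0.1076, 0.2195]
ee_rot: [[0.106, -0.0, 0.994], [-0.994, -0.0, 0.106], [0.0, -1.0, -0.0]]
wrist_force: [0.6, -0.4, -1.4]
gripper_width: 0.291
```

```bash
python3 - <<'E'
from h import *
d=cap('wrist','wrist3');d=cap('scene','scene3'); s=sense(); print(s['tcp_pos'],s['gripper_width'],s['wrist_force'])
a=cv2.imread('pics/wrist3.png');b=cv2.imread('pics/scene3.png')[130:330,150:510]
cv2.imwrite('pics/m3.png',np.vstack([cv2.resize(a,(400,300)),cv2.resize(b,(400,222))]))
E
```

```text
[0.51860479 0.1075912  0.21956516] 0.29298343730646936 [-0.22330427  0.88354557 -1.54857015]
```

View pics/m3.png

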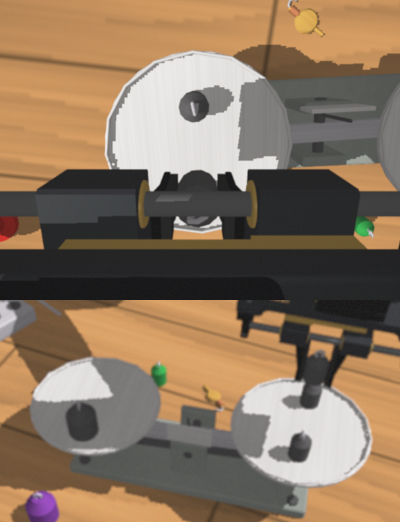

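The carried C is in the gripper and the left pan is still up, with A at wrist (195,105) well clear. The level pan is 11 mm above the pan height at the grasp, so I lower to TCP z≈0.1205, taking the pan down gently.

>>> {"name": "carry_out", "arguments": {
  "steps": [
    [[0,0,-1,0,0,0],[0,0,-3,0,0,0],[0,0,-5.5,0,0,0],[0,0,-7.3,0,0,0],[0,0,-8.2,0,0,0],[0,0,-8.6,0,0,0],[0,0,-8.8,0,0,0],[0,0,-9.0,0,0,0],[0,0,-9.2,0,0,0],[0,0,-9.4,0,0,0],[0,0,-9.6,0,0,0],[0,0,-9.8,0,0,0],[0,0,-9.9,0,0,0],[0,0,-9.9,0,0,0],[0,0,-9.9,0,0,0],[0,0,-9.9,0,0,0]]
  ]
}}

```text
time_s: 8.98
tcp_pos: [0.5186, 0.1083, 0.1206]
ee_rot: [[0.107, 0.0, 0.994], [-0.994, 0.0, 0.107], [0.0, -1.0, 0.0]]
wrist_force: [-0.0, 0.3, -0.5]
gripper_width: 0.288
```

```bash
python3 - <<'E'
from h import *
d=cap('scene','scene4'); s=sense(); print(s['tcp_pos'],s['gripper_width'],s['wrist_force'])
b=cv2.imread('pics/scene4.png')[130:330,150:510]
cv2.imwrite('pics/m4.png',cv2.resize(b,(792,440),interpolation=cv2.INTER_CUBIC))
E
```

```text
[0.51863431 0.1083484  0.12061469] 0.291187004427709 [ 0.3794964   0.09895583 -0.9686647 ]
```

View pics/m4.png

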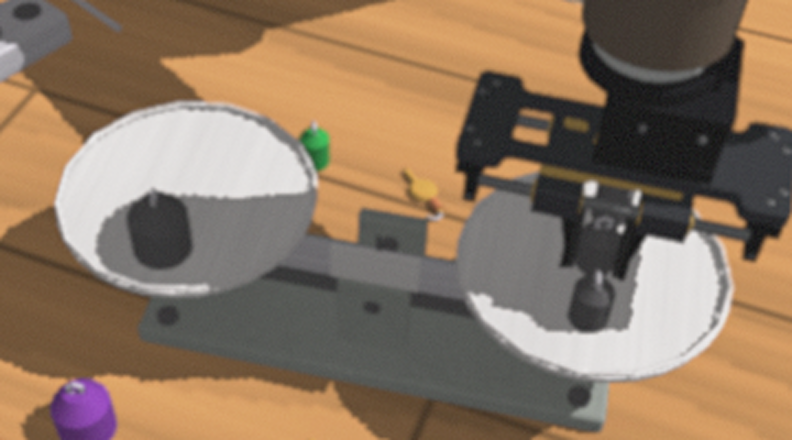

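```bash
python3 - <<'E'
from h import *; import pickle
for f in('scene0','scene3','scene4'):
    d=pickle.load(open(f+'.pkl','rb')); g=d['image'].astype(int)
    # rim top/bottom rows at columns of right pan: whitish vs wood (blue channel high)
    for c in (235,): 
        col=g[170:290,c,2]; i=np.where(col>120)[0]; print(f,i.min()+170,i.max()+170)
d=pickle.load(open('scene4.pkl','rb'))
for z in(.1,.111,.122): print(z,proj(d,[.5644-.09,-.1695,z]),proj(d,[.5644+.09,-.1695,z]))
E
```

```text
scene0 181 268
scene3 185 269
scene4 176 264
0.1 [261.63157359 182.21117307] [205.99173029 261.24295865]
0.111 [261.15483856 177.20965941] [204.79444549 256.41008389]
0.122 [260.66760156 172.10309853] [203.56752859 251.46214706]
```

The right pan rim rose about 5 px (11 mm), so the beam is level with C standing on the left pan. Release partly.

>>> {"name": "carry_out", "arguments": {
  "steps": [
    [[0,0,0,0,0,0],[0,0,0,0,0,0],[0,0,0,0,0,0],[0,0,0,0,0,0],[0,0,0,0,0,0],[0,0,0,0,0,0]]
  ],
  "fingers": 110
}}

```text
time_s: 9.78
tcp_pos: [0.5186, 0.1084, 0.1206]
ee_rot: [[0.107, 0.0, 0.994], [-0.994, -0.0, 0.107], [0.0, -1.0, 0.0]]
wrist_force: [0.1, -0.3, -0.8]
gripper_width: 0.568
```

```bash
python3 - <<'E'
from h import *
d=cap('wrist','wrist5'); s=sense(); print(s['tcp_pos'],s['gripper_width'],s['wrist_force'])
E
```

```text
[0.51856588 0.10835066 0.12054875] 0.567421839022525 [-0.26047857 -0.03605331  0.08746999]
```

View pics/wrist5.png

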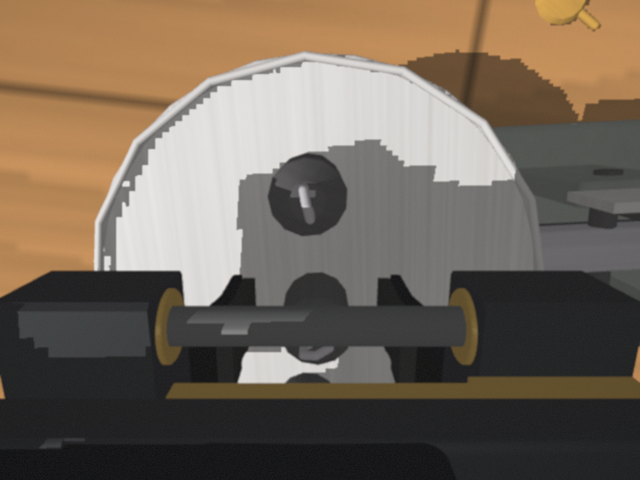

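The jaws are open and C stands free at (316,318), with A at (307,195) upright. I'll retreat straight up, then back away from the view.

>>> {"name": "carry_out", "arguments": {
  "steps": [
    [[0,0,0.3,0,0,0],[0,0,1,0,0,0],[0,0,2.5,0,0,0],[0,0,5,0,0,0],[0,0,8,0,0,0],[0,0,11,0,0,0],[0,1,13,0,0,0],[0,4,14,0,0,0],[-2,8,14,0,0,0],[-5,13,14,0,0,0],[-8,18,14,0,0,0],[-12,23,14,0,0,0],[-15,28,14,0,0,0],[-18,32,14,0,0,0],[-20,35,14,0,0,0],[-21,36,14,0,0,0],[-21,36,14,0,0,0]]
  ]
}}

```text
time_s: 11.95
tcp_pos: [0.3082, 0.4685, 0.2611]
ee_rot: [[0.108, 0.0, 0.994], [-0.994, 0.0, 0.108], [-0.0, -1.0, 0.0]]
wrist_force: [0.9, 0.3, -0.6]
gripper_width: 0.565
```

```bash
python3 - <<'E'
from h import *
t=cap('top','top6');d=cap('scene','scene6'); s=sense(); print(s['tcp_pos'],s['time_s'])
a=cv2.imread('pics/scene6.png')[160:320,150:510]; b=cv2.imread('pics/top6.png')[140:330,110:480]
cv2.imwrite('pics/m6.png',np.vstack([cv2.resize(a,(600,267)),cv2.resize(b,(600,308))]))
from scipy.optimize import least_squares
for nm,prof,ut,us,z in [('L',LG,(390,178),(222,237),.105),('A',SM,(190,222),(420,269),.105),('B',SM,(196,288),(430,219),.105)]:
    bt,_=blob(t,*ut,92); bs,_=blob(d,*us,92)
    f=lambda p: np.r_[mask(t,p,prof)[0]-bt,mask(d,p,prof)[0]-bs]
    print(nm,least_squares(f,np.r_[at(t,*bt,z)[:2],z]).x.round(4))
E
```

```text
[0.30902675 0.46755804 0.26097215] 12.05
L [ 0.6178 -0.1631  0.1002]
A [0.5634 0.1127 0.1107]
B [0.4719 0.1063 0.097 ]
```

View pics/m6.png

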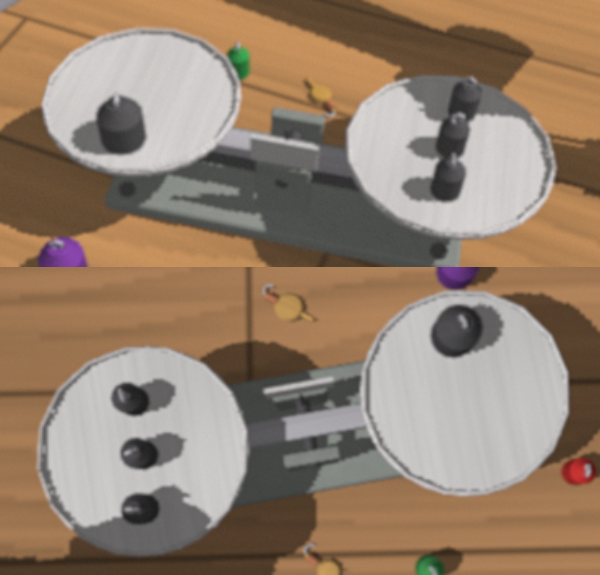

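All four stand upright: three small on the left pan, the large alone on the right. The A and B height fits disagree, because the arm's shadow is in the blobs, so I'll let the beam settle and check level by the pan rims.

>>> {"name": "carry_out", "arguments": {
  "steps": [
    [[-0.5,1,0,0,0,0],[-1,3,0,0,0,0],[-2,6,0,0,0,0],[-3,8,0,0,0,0],[-3.5,9.5,0,0,0,0],[-3.5,9.5,0,0,0,0],[-3.5,9.5,0,0,0,0],[-3.5,9.5,0,0,0,0],[-3.5,9.5,0,0,0,0],[-3.5,9.5,0,0,0,0],[-3.5,9.5,0,0,0,0],[-3.5,9.5,0,0,0,0]]
  ]
}}

```text
time_s: 13.55
tcp_pos: [0.2736, 0.5633, 0.2606]
ee_rot: [[0.107, 0.0, 0.994], [-0.994, 0.0, 0.107], [-0.0, -1.0, 0.0]]
wrist_force: [0.2, 0.5, 0.1]
gripper_width: 0.571
```

```bash
python3 - <<'E'
from h import *; import pickle
from scipy.optimize import least_squares
t=cap('top','top7');d=cap('scene','scene7'); print(sense()['time_s'])
P=lambda f:pickle.load(open(f+'.pkl','rb'))
def edges(g,c,r0,r1):
    x=g[r0:r1,c].astype(float); i=np.where((x.max(1)-x.min(1)<25)&(x.min(1)>120))[0]; return (i.min()+r0,i.max()+r0)
for f in('scene0','scene6','scene7'):
    g=P(f)['image']; print(f,[edges(g,c,170,290) for c in(200,230,260)],[edges(g,c,190,315) for c in (385,460)])
def fit(tt,ss):
  for nm,prof,ut,us in [('L',LG,(390,178),(222,237)),('A',SM,(190,222),(420,269)),('B',SM,(196,288),(430,219))]:
    o=[]
    for thr in(65,72,80):
      bt,_=blob(tt,*ut,thr); bs,_=blob(ss,*us,thr)
      q=least_squares(lambda p: np.r_[mask(tt,p,prof)[0]-bt,mask(ss,p,prof)[0]-bs],np.r_[at(tt,*bt,.105)[:2],.105]); o.append(q.x[2].round(4))
    print(nm,o)
fit(P('top0'),P('scene0'));fit(t,d)
c=np.abs(P('scene6')['image'].astype(int)-d['image']).max(2)[165:315,165:345]; print((c>40).sum())
b=cv2.imread('pics/scene7.png')[160:320,150:510]; cv2.imwrite('pics/m7.png',cv2.resize(b,(792,352),interpolation=cv2.INTER_CUBIC))
E
```

```text
13.65
scene0 [(np.int64(193), np.int64(261)), (np.int64(183), np.int64(268)), (np.int64(185), np.int64(287))] [(np.int64(206), np.int64(283)), (np.int64(215), np.int64(290))]
scene6 [(np.int64(188), np.int64(257)), (np.int64(178), np.int64(264)), (np.int64(180), np.int64(287))] [(np.int64(210), np.int64(288)), (np.int64(230), np.int64(294))]
scene7 [(np.int64(188), np.int64(257)), (np.int64(178), np.int64(264)), (np.int64(180), np.int64(287))] [(np.int64(210), np.int64(288)), (np.int64(221), np.int64(294))]
L [np.float64(0.0799), np.float64(0.0832), np.float64(0.0863)]
A [np.float64(0.111), np.float64(0.1114), np.float64(0.1125)]
B [np.float64(0.1111), np.float64(0.1123), np.float64(0.1137)]
L [np.float64(0.0922), np.float64(0.0943), np.float64(0.0964)]
A [np.float64(0.109), np.float64(0.1094), np.float64(0.1102)]
B [np.float64(0.1036), np.float64(0.1044), np.float64(0.0966)]
394
```

View pics/m7.png

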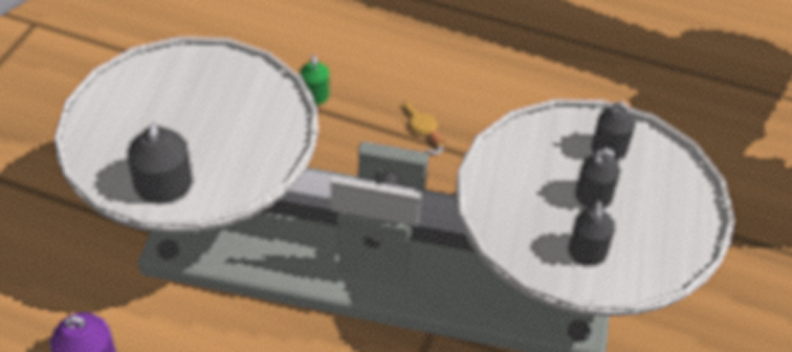

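The right rim is up 5 px and the left rim down 4–5 px, about 10–11 mm each. That is half the full travel, so the beam is level, and nothing moved over 1.6 s. Handing in.

```bash
python3 -c "
from station import ticket,sense
print(ticket.finish_job(), sense()['time_s'])"
```

```text
the job is handed in; nothing more can be done
the job is handed in; nothing more can be done
```

I moved the small black sinker that stood beside the large one from the low right pan to the middle of the left pan, between the two small sinkers already there. I then backed the arm away and handed the job in just after 13.65 s on the robot's clock.

**Last checks:** The final pictures show all four sinkers upright: three small ones on the left pan and the large one alone on the right. The right pan's rim rose 5 px and the left pan's rim sank 4–5 px, about 10–11 mm each, so the beam sits level. The rims had not moved between two pictures 1.6 s apart.

**What disagreed:** Heights worked out from the two earlier left-pan sinkers' outlines were inconsistent. I put this down to the sinkers overlapping in the camera view, and to the arm's shadow in the earlier picture. I judged level by the pan rims, and the large sinker's fitted rise of about 10–12 mm agrees with them.

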